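# Refit a valve handwheel and shut the valve

## Task

The handwheel has come off one of the two valves of the compressed-air manifold on the garage bench. Fit the loose handwheel fully down onto the bare square stem, then shut that valve with it by turning the handwheel clockwise (seen from above) to its stop, and let go. Do not turn the other valve or disturb the other things on the bench.

Things in the scene. Friction and masses are not known exactly. Their poses are not given: they have to be found in the camera images.
- hub_centre (a point): Loose dark cast handwheel (0.14 to 0.28 kg), lying flat and right way up on the bench. Point: on its axis, half-way up the hub. The hub is a block 34 x 34 mm, 45 mm high, sides square to the wheel's x and y axes, z up. Rim (100 mm outside diameter) and four diagonal spokes lie in the lowest 15 mm: the hub's upper 30 mm stands free and can be pinched across the flats from above.
- hub_foot (a point): Centre of the same handwheel's underside, 22.5 mm below hub_centre, same axes. Lower mouth of its square bore: 19.6 mm wide, sides parallel to the hub's sides, right through from top to bottom.
- shoulder (a point): Centre of the flat round top (32 mm diameter) of the brass bonnet of the valve that lacks its wheel, 105 mm above the bench. The bare square stem stands up from it. A wheel fully home rests with its hub's underside on it. The axes given are the round bonnet's and do NOT tell how the square stands.
- stem_top (a point): Centre of the top end of the bare, greased vertical stem, 18 mm above the shoulder: 18 mm square, its upper 1 mm bevelled to 16.6 mm. The angle of the square differs each time and is not measured (axes given: the round bonnet's): see it, or feel for it by resting the wheel lightly on the stem's end and turning until it drops. Any of the four quarter turns will do.
- stem (a joint): Turn of the bare stem, rad, growing clockwise seen from above. It starts between 0 and 0.4; the valve is shut at the stop, 1.3. The zero has no fixed relation to the way the square stands. The stem stays where it is left and takes about 0.3 N m to turn, so light pressing and rubbing does not turn it.
- other_hub (a point): Hub centre of the same kind of handwheel, already fitted on the other valve of the manifold, 150 mm from the bare stem's axis; its hub spans from 22.5 mm below to 22.5 mm above. Leave it alone.
- other_wheel (a joint): Turn of the other valve's handwheel, rad; 0 at the start.
- wrench_mid (a point): Steel wrench lying on the bench, 170 mm long, under 25 mm high; its middle. A bystander.
- can_mid (a point): Plain metal can, 62 mm diameter, 85 mm high; its centre. A bystander.
- tray_mid (a point): Grey parts tray, 120 x 160 mm, 35 mm high; its centre. A bystander.
- manifold: The fixed manifold: base plate 90 x 300 mm with a pipe along its y axis (320 mm long; brass valve bodies reach 65 mm high); origin at the centre of the plate's underside. The two valves stand on the pipe 75 mm to either side of the origin along y; which one is bare varies. The fitted wheel reaches 156 mm above the bench.
Mind the look-alikes: they are no part of the job. Leave any orange or white look-alike of the part that bears hub_centre alone.

How it is judged:
By the outcome, as a careful person would: the job done as asked, in the order asked, and still so for the second after the job is handed in, with the robot touching nothing.
It also fails if it takes over 67 s, if anything falls off the work surface, if the arm or the gripper's body presses on something with over 40 N, if the wrist force passes 120 N, or if a joint passes its speed limit or range.

## Robot

A 6-joint arm with a two-finger parallel gripper is mounted at the origin on the work surface. World frame = base frame: x ahead of the robot, y to its left, z up, the work surface at z = 0. Lengths are in m, angles in degrees, forces in N, time in s.
With the tool pointing down it reaches from about 0.35 to 0.725 m from the base axis. Payload 6 kg.
Tool frame: the origin (TCP) lies midway between the tips of the shut fingers; the grasp point (between the pads) lies 19 mm behind it; z points along the fingers, y is the direction in which the jaws open and shut (so a half turn about z gives the same grasp; the last joint's range is limited). The gripper opens to 85 mm and grips with 20 to 120 N. Pads are 22 mm wide; open, the fingers measure 114 mm over their backs; the gripper's body (76 mm by 85 mm) begins 54 mm behind the grasp point. The pads swing forward as they close: fully open they stand 13 mm farther back than shut.
Start: joints at [88.104, 2.303, 4.859, 0, -92.561, -19.12], TCP at [0.215, 0.56, 0.231] pointing down, gripper open.
Joint ranges: [-146.85, 146.85], [-73.84, 115.35], [-62.03, 85.46], [-188.31, 113.3], [-161.28, -10.13], [-171.36, 171.36]. Speed limits (degrees/s): [147.25, 147.25, 172.46, 180, 180, 180].

## Interface

Orientations are given as [roll, pitch, yaw] about the fixed x, y, z axes, in that order (R = Rz(yaw) Ry(pitch) Rx(roll)).
In Python, from workcell import * gives the robot as it stands. The module is installed in compiled form; this text tells all that it offers.
- The arm moves only by the tool send_rows, never from a script. Its arguments are lists of equal length, an entry for each row: "linear": the shift along the world's x, y, z in mm, a list of three; "roll": the turn about the world's z in rad; "jaw": the finger opening in mm, from 0 to 85.4. In form: {"linear": [[x, y, z], ...], "roll": [roll, ...], "jaw": [jaw, ...]}. A call has 1 to 12 rows; each row shifts and turns the commanded pose from where the row before left it; what a row does not reach is not made up. A row lasts 1/10 s, in which the tool goes at most 50 mm and 8.59 degrees, less where a joint would pass 70% of its speed; a pose out of reach is approached as far as the arm can. A call is refused whole if a number of a shift passes 50 or a number of a turn 0.15, either way. A call with a gripper value outside its range is refused whole. The fingers move at their own pace and stop on an object; "force" is the grip in N (left out, the last holds). Time passes only in rows, so rows that do not move let the fingers close. It gives the time, the measured TCP pose, the force and the opening at its end, in the units of the state.
- read_state(): the state, without advancing time (a new reading comes with each control period).
- snapshot(name): name is "scene" or "top" or "wrist"; returns a dict with "color" (400x640x3 uint8, red, green, blue), "depth" (400x640 float32, m along the optical axis (not along the pixel's ray), 0 where there is no reading), "intrinsics" (3x3 intrinsics, pixels), "camera_from_world" (4x4, takes a point from world to camera coordinates); the wrist camera has in their place "tool_from_camera" (4x4, takes a point from camera to tool coordinates, whose origin is the TCP and whose axes are the flange's). Camera axes: x right, y up, looking along -z (the intrinsics and any distortion apply to the point x, -y, -z); pixel columns grow to the right and rows downward; lengths in m; the calibration is good to about 2 mm. The wrist camera is an equidistant fisheye: a pixel r from the principal point sees the ray r / f radians off the axis. A picture is of the moment at which its call begins: read the wrist's pose just before it.
- job_done(): hands the job in, once; it reports no verdict.
Trained networks look in a picture, given as the dict that the camera call returned (one of the last four; its "shot" number tells which), for a name from the list of things; names that differ only in an ending like _2 or _b are one class to them, and where a whole thing is asked for, a point or a joint stands for the part that bears it (a point fixed in the world has none). Each returns a list of dicts, best first, with "conf" (0 to 1); they miss things now and then, are a little off and sometimes report something else, mostly with a low value. They report only what shows in the picture. A call takes as long as a camera call. They do not tell look-alikes from the thing itself.
- recognise(name, picture): "at" ([x, y, z] in m, in world coordinates, good to about 4 mm: the middle of the surface that is visible of it).
- tip_of(name, picture): "at" ([x, y, z] in m, in world coordinates, good to about 4 mm: a listed point, or the origin of a listed thing).
The state is a dict: "time": time; "joints": joint angles; "joint_vel": joint speeds; "joint_torque": joint torques, N m; "tcp_pos": TCP position; "tcp_rot": TCP orientation; "contact_force": force on the tool from outside, world axes, zero at the start; "wrist_torque": the same for the moment, N m; "gripper_width": finger opening in m.
Only numpy, scipy, OpenCV 4.12 (cv2) and the standard library are available. Lean on these libraries where they do the work, as an engineer would, in place of code of your own. Each camera call takes 0.05 s, during which the arm holds its last target. There are 200 camera calls.

## Working session

There is one attempt and no reset: what is moved stays moved. The work goes in short steps, Python scripts to look and compute and a tool call to move; the robot and the scene stay as the last step left them, time stands still between calls to the robot, and variables do not carry over. Pictures are saved under pics/ and viewed, about 8 in all and at most 12, crops included, and the job is handed in when it is done.

Besides the shell and the picture viewer there is one more tool, called after "Emit:" by a JSON object that holds its "op" and its "data", one argument or row to a line. send_rows: Moves the arm, as the interface text tells. Its arguments: {"type":"object","properties":{"linear":{"type":"array","items":{"type":"array","items":{"type":"number"}}},"roll":{"type":"array","items":{"type":"number"}},"jaw":{"type":"array","items":{"type":"number"}},"force":{"type":"number"}},"required":["linear","roll","jaw"]}

```bash
mkdir -p pics; cat > h.py <<'E'
from workcell import *
import numpy as np, cv2
def px2w(p,u,v,z=None):
    K=p["intrinsics"];T=np.linalg.inv(p["camera_from_world"])
    d=np.array([(u-K[0,2])/K[0,0],-(v-K[1,2])/K[1,1],-1.])
    D=T[:3,:3]@d;o=T[:3,3]
    if z is None: s=p["depth"][int(v),int(u)]
    else: s=(z-o[2])/D[2]
    return o+s*D
def w2px(p,w):
    K=p["intrinsics"];c=p["camera_from_world"]@np.r_[w,1]
    return K[0,0]*c[0]/-c[2]+K[0,2],K[1,1]*-c[1]/-c[2]+K[1,2]
def save(n,im,s=1): cv2.imwrite("pics/"+n,cv2.resize(im[:,:,::-1],None,fx=s,fy=s,interpolation=cv2.INTER_CUBIC))
E
python3 - <<'E'
from h import *
t=snapshot("top");save("top.png",t["color"],1.25)
for n in["hub_centre","shoulder","stem_top","other_hub","wrench_mid","can_mid","tray_mid","manifold"]:
    print(n,[(np.round(d["at"],3).tolist(),round(d["conf"],2),[round(x) for x in w2px(t,d["at"])]) for d in tip_of(n,t)])
print(read_state()["tcp_rot"],t["intrinsics"].tolist(),np.round(t["camera_from_world"],3).tolist())
E
```

```text
hub_centre [([0.639, 0.1, 0.021], 0.86, [304, 181]), ([0.529, 0.192, 0.023], 0.83, [266, 226]), ([0.394, 0.176, 0.026], 0.68, [271, 282])]
shoulder []
stem_top [([0.591, -0.254, 0.122], 0.71, [462, 199]), ([0.769, 0.091, 0.04], 0.64, [308, 127])]
other_hub [([0.576, -0.102, 0.127], 0.91, [394, 205])]
wrench_mid [([0.426, 0.045, 0.008], 0.97, [326, 269])]
can_mid [([0.768, 0.089, 0.04], 0.64, [309, 128])]
tray_mid [([0.726, 0.27, 0.019], 0.89, [236, 146])]
manifold [([0.579, -0.177, -0.003], 0.63, [415, 207])]
[ 1.79986822e+02 -3.53893616e-03 -2.10175412e+01] [[448.5272600181975, 0.0, 320.1982022722511], [0.0, 448.5272600181975, 203.0734291060519], [0.0, 0.0, 1.0]] [[0.01, -1.0, 0.001, 0.054], [0.997, 0.01, 0.071, -0.586], [-0.071, -0.0, 0.997, -1.077], [0.0, 0.0, 0.0, 1.0]]
```

View pics/top.png

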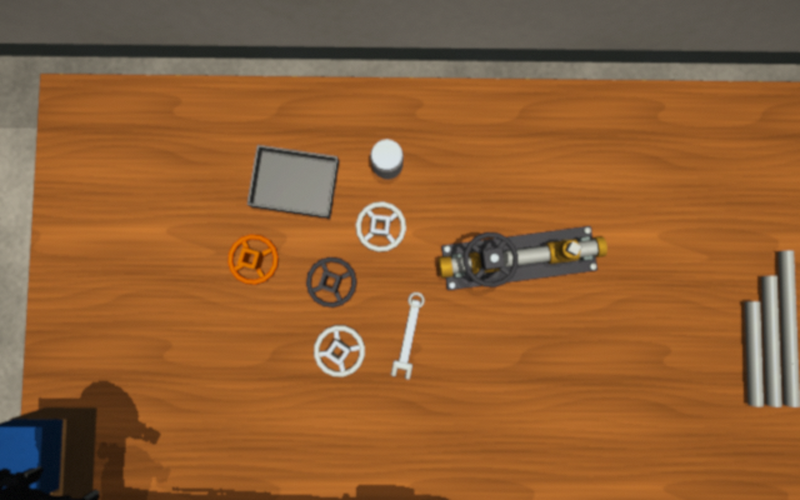

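The top view shows four loose wheels: orange (253,259), white (381,226), white (339,351) and dark (331,281). The dark one fits the description, and recognise puts it at (0.529, 0.192). The bare stem is at (572,248). I'll confirm both in one enlarged crop.

```bash
python3 - <<'E'
from h import *
t=snapshot("top");c=t["color"]
a=cv2.resize(c[200:252,240:292],(400,400),interpolation=cv2.INTER_CUBIC)
b=cv2.resize(c[185:215,440:470+0],(400,400),interpolation=cv2.INTER_CUBIC)
save("crop.png",np.hstack([a,b]))
# stem: bright pixels; depth
W=np.array([[px2w(t,u,v) for u in range(430,480)] for v in range(180,220)])
z=W[:,:,2]; cc=c[180:220,430:480].astype(int)
m=((z>.113)&(z<.135)).astype(np.uint8)
print("stem depth mask",m.sum(),W[m>0].mean(0).round(4) if m.sum() else 0)
br=((cc.min(2)>170)).astype(np.uint8); print(br.sum());
for r in range(8,32): print(''.join('%3d '%(cc[r,k].min()) for k in range(20,46)))
E
```

```text
stem depth mask 80 [ 0.5912 -0.2481  0.1228]
161
 77  78  76  77  76  77  77  77  77  74  74  74  75  76  74  75  77  78  80  83  83  78  65  55  45  44 
 77  76  76  77  76  77  76  76  73  68  63  62  65  67  66  72  82  90  97 105 108  90  57  44  37  33 
 72  73  72  73  72  73  71  69  63  53  45  44  49  53  62  86 106 117 123 128 128 106  62  38  34  27 
 57  58  58  58  59  60  56  54  47  39  35  34  37  43  66 103 127 132 132 130 123 103  68  52  52  49 
 32  33  34  40  39  40  42  52  61  53  40  35  40  48  70  97 118 124 122 117 112  99  88  85  90  87 
 17  17  20  26  31  35  53  90 121 110  82  63  60  72  86  99 106 112 115 116 118 117 118 120 124 122 
 13  17  22  26  30  40  76 133 173 169 144 117  98 104 113 121 126 129 131 135 137 139 142 144 145 145 
 14  24  27  25  31  57 110 168 196 197 188 170 149 138 138 142 146 148 150 151 153 155 156 159 160 160 
 18  30  33  29  41  80 144 194 206 207 203 197 187 176 162 155 159 162 165 166 168 168 170 172 173 174 
 23  33  35  34  58 112 172 202 207 207 207 206 203 196 182 166 170 176 177 179 180 182 182 184 184 186 
 
[... 767 characters left out ...]
34  37  37  35  37  52  72  82  89 108 125 125 125 128 128 112  82  60 
 17  15  14  15  18  22  26  28  29  29  28  28  31  38  45  50  67 101 128 130 129 128 126 110  84  66 
 19  18  17  18  19  20  24  26  27  30  31  35  39  41  38  38  53  84 109 113 108 107 105  95  78  67 
 24  24  24  24  27  28  32  37  37  42  49  55  58  54  49  49  55  66  78  80  78  78  79  77  73  69 
 35  35  39  41  45  47  49  56  59  63  66  72  71  64  62  63  66  68  71  72  73  73  73  76  80  78 
 53  54  57  60  62  64  65  68  72  74  75  76  75  71  69  71  74  75  74  75  76  73  76  95 106 103 
 69  69  71  72  72  71  71  72  75  77  75  75  76  75  75  75  75  76  75  75  75  76 104 143 157 150
```

View pics/crop.png

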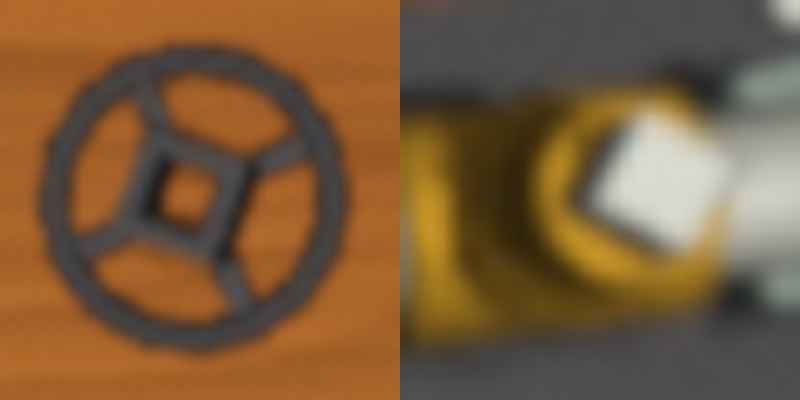

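The left crop confirms the dark loose wheel, with its centre near (196,198). The right crop shows the bare square stem, centre near (658,180), turned about 30° in the image. Next I move above the wheel for a close wrist view.

Emit:
{"op": "send_rows", "data": {
  "linear": [
    [30, -36, 0],
    [30, -36, 0],
    [30, -36, 0],
    [30, -36, 0],
    [30, -36, 0],
    [30, -36, 0],
    [30, -36, 0],
    [30, -36, 0],
    [30, -36, 0],
    [30, -36, 0],
    [14, -8, 0],
    [0, 0, 0]
  ],
  "roll": [0, 0, 0, 0, 0, 0, 0, 0, 0, 0, 0, 0],
  "jaw": [85, 85, 85, 85, 85, 85, 85, 85, 85, 85, 85, 85],
  "force": 60
}}

```text
time: 1.7
tcp_pos: [0.5303, 0.1904, 0.2307]
tcp_rot: [179.9, 0.0, -21.2]
contact_force: [-0.3, -0.9, -0.3]
gripper_width: 0.0851
```

```bash
cat >> h.py <<'E'
from scipy.spatial.transform import Rotation as Ro
def toolT(s):
    T=np.eye(4);T[:3,:3]=Ro.from_euler('xyz',s["tcp_rot"],degrees=True).as_matrix();T[:3,3]=s["tcp_pos"];return T
def rect(s,p,cx,cy,z,half=.06,n=400):
    """orthorectified picture of plane z: columns = +x... rows = -y ; pixel -> world x=cx-half+2*half*u/n, y=cy+half-2*half*v/n"""
    g=(np.arange(n)+.5)/n*2*half-half
    X,Y=np.meshgrid(cx+g,cy-g)
    P=np.stack([X,Y,np.full_like(X,z),np.ones_like(X)],-1)
    C=P@np.linalg.inv(toolT(s)@p["tool_from_camera"]).T
    x,y,zz=C[...,0],-C[...,1],-C[...,2]
    r=np.hypot(x,y);th=np.arctan2(r,zz);K=p["intrinsics"]
    mu=K[0,2]+K[0,0]*th*x/r;mv=K[1,2]+K[1,1]*th*y/r
    return cv2.remap(p["color"],mu.astype(np.float32),mv.astype(np.float32),cv2.INTER_CUBIC)
E
python3 - <<'E'
from h import *
s=read_state();p=snapshot("wrist")
print(s["time"],s["tcp_pos"],s["tcp_rot"],np.round(p["tool_from_camera"],3).tolist(),p["intrinsics"][0])
print([(np.round(d["at"],4),d["conf"]) for d in tip_of("hub_centre",p)])
a=rect(s,p,.529,.192,.045); save("w1.png",np.hstack([a,cv2.resize(p["color"],(400,250)) if 0 else cv2.copyMakeBorder(cv2.resize(p["color"],(400,250)),0,150,0,0,cv2.BORDER_CONSTANT)]))
np.savez("w1.npz",a=a)
E
```

```text
1.7 [0.53033388 0.19043684 0.23070943] [ 1.79943138e+02  2.01196217e-02 -2.12130279e+01] [[-0.0, 0.964, 0.265, 0.067], [1.0, 0.0, -0.0, 0.001], [-0.0, 0.265, -0.964, -0.143], [0.0, 0.0, 0.0, 1.0]] [309.70691629   0.         317.48892535]
[(array([0.5708, 0.3532, 0.0209]), 0.97), (array([0.6404, 0.0965, 0.0228]), 0.94), (array([0.526 , 0.2003, 0.0237]), 0.88), (array([0.3967, 0.1788, 0.0194]), 0.88), (array([ 0.5739, -0.1024,  0.1303]), 0.33)]
```

View pics/w1.png

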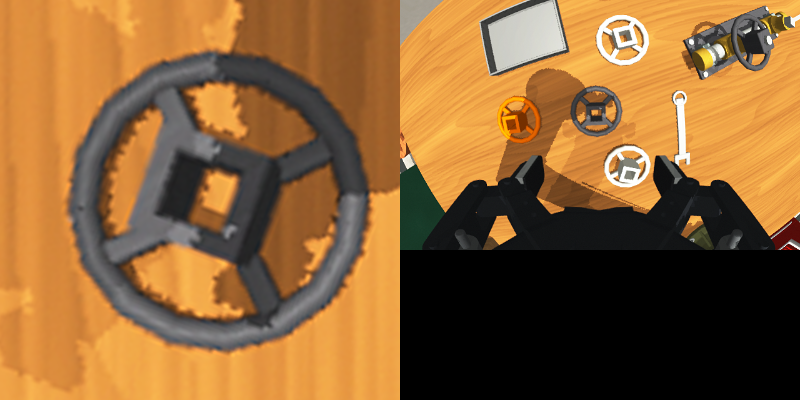

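The rectified view (0.3 mm/px) shows the dark wheel's hub top centred near (207,198), which is world (0.531, 0.193). The spokes put its yaw at about -20°, close to the present yaw of the jaws. Before grasping I look at the bare stem from above.

Emit:
{"op": "send_rows", "data": {
  "linear": [
    [6, -44, 0],
    [6, -44, 0],
    [6, -44, 0],
    [6, -44, 0],
    [6, -44, 0],
    [6, -44, 0],
    [6, -44, 0],
    [6, -44, 0],
    [6, -44, 0],
    [6, -44, 0],
    [0, 0, 0],
    [0, 0, 0]
  ],
  "roll": [0, 0, 0, 0, 0, 0, 0, 0, 0, 0, 0, 0],
  "jaw": [85, 85, 85, 85, 85, 85, 85, 85, 85, 85, 85, 85]
}}

```text
time: 3.0
tcp_pos: [0.5893, -0.2474, 0.2308]
tcp_rot: [-180.0, 0.0, -21.0]
contact_force: [0.7, 0.4, -0.0]
gripper_width: 0.0847
```

```bash
python3 - <<'E'
from h import *
s=read_state();p=snapshot("wrist")
print(s["time"],s["tcp_pos"],s["tcp_rot"],s["joints"])
for n in ["stem_top","other_hub","shoulder"]: print(n,[(np.round(d["at"],4),d["conf"]) for d in tip_of(n,p)])
cv2.imwrite("raw2.png",p["color"])
a=rect(s,p,.591,-.25,.123,.03); b=rect(s,p,.591,-.25,.105,.03)
save("w2.png",np.hstack([a,b]))
E
```

```text
3.0 [ 0.58927048 -0.24739968  0.23083799] [-1.79998771e+02  4.09431840e-02 -2.10245545e+01] [-4.87531044e+00  8.29782061e+00  1.12155609e+01 -1.25855471e-02
 -9.29567258e+01  7.38501106e+01]
stem_top [(array([ 0.5932, -0.2506,  0.1289]), 0.66)]
other_hub [(array([ 0.5731, -0.1011,  0.1271]), 0.93), (array([ 0.5781, -0.1747, -0.0039]), 0.57)]
shoulder [(array([ 0.591 , -0.2495,  0.1079]), 0.86)]
```

View pics/w2.png

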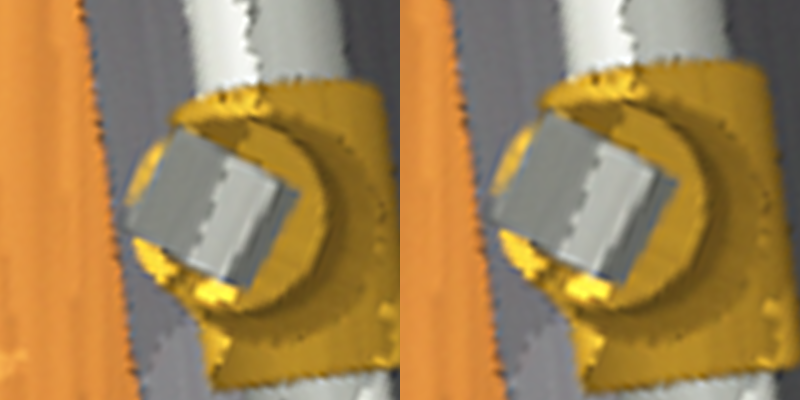

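In the left half (z = 0.123, 0.15 mm/px) the stem's top face has corners near (178,127), (280,182), (232,282) and (125,220). That gives centre (0.5915, -0.250) and yaw about -29° modulo 90. I refine the angle numerically and read the state, then go back to the wheel. The plan is to squeeze it once at each of two orthogonal yaws, so it ends up centred on the tool both ways.

```bash
python3 - <<'E'
from h import *
a=cv2.imread("pics/w2.png")[:,:400]
hsv=cv2.cvtColor(a,cv2.COLOR_BGR2HSV)
m=((hsv[...,1]<60)).astype(np.uint8); m[:, :115]=0; m[:118]=0; m[300:]=0
m=cv2.morphologyEx(m,cv2.MORPH_OPEN,np.ones((25,25)))
n,l,st,c=cv2.connectedComponentsWithStats(m)
k=l[205,200]; cs,_=cv2.findContours((l==k).astype(np.uint8),0,1)
print(st[k],cv2.minAreaRect(cs[0]), cv2.approxPolyDP(cs[0],8,True).reshape(-1,2).tolist())
E
```

```text
[  118   137   169   142 15657] ((203.10000610351562, 207.79998779296875), (153.84146118164062, 123.87815856933594), 26.56505012512207) [[173, 137], [141, 199], [118, 206], [119, 235], [217, 278], [252, 278], [286, 211], [286, 187], [204, 139]]
```

Emit:
{"op": "send_rows", "data": {
  "linear": [
    [-6, 44, 0],
    [-6, 44, 0],
    [-6, 44, 0],
    [-6, 44, 0],
    [-6, 44, 0],
    [-6, 44, 0],
    [-6, 44, 0],
    [-6, 44, 0],
    [-6, 44, 0],
    [-6, 44, 0],
    [1, 3, -30],
    [0, 0, -30]
  ],
  "roll": [0, 0, 0, 0, 0, 0, 0, 0, 0, 0, 0.02, 0],
  "jaw": [85, 85, 85, 85, 85, 85, 85, 85, 85, 85, 85, 85]
}}

```text
time: 4.4
tcp_pos: [0.5295, 0.1982, 0.1716]
tcp_rot: [-179.9, -0.1, -19.6]
contact_force: [-0.5, -0.1, 0.0]
gripper_width: 0.0853
```

The mask fit gives a coarse -26.6° and is rough at the corners, so I take about -28°. Now I go down and do the first squeeze.

Emit:
{"op": "send_rows", "data": {
  "linear": [
    [0, -2, -30],
    [0, 0, -30],
    [0, 0, -30],
    [0, 0, -30],
    [0, 0, -20],
    [0, 0, -12],
    [0, 0, 0],
    [0, 0, 0],
    [0, 0, 0],
    [0, 0, 0],
    [0, 0, 0],
    [0, 0, 0]
  ],
  "roll": [0, 0, 0, 0, 0, 0, 0, 0, 0, 0, 0, 0],
  "jaw": [85, 85, 85, 85, 80, 70, 50, 40, 30, 30, 30, 30],
  "force": 25
}}

```text
time: 5.6
tcp_pos: [0.5311, 0.1939, 0.0212]
tcp_rot: [-179.9, -0.1, -19.8]
contact_force: [-1.6, 1.4, 6.3]
gripper_width: 0.0331
```

Gripped at 33 mm, as expected. Now I open, turn 90° and grip across the other flats.

Emit:
{"op": "send_rows", "data": {
  "linear": [
    [0, 0, 0],
    [0, 0, 0],
    [0, 0, 0],
    [0, 0, 15],
    [0, 0, 0],
    [0, 0, 0],
    [0, 0, 0],
    [0, 0, 0],
    [0, 0, 0],
    [0, 0, 0],
    [0, 0, 0],
    [0, 0, 0]
  ],
  "roll": [0, 0, 0, 0.14, 0.14, 0.14, 0.14, 0.14, 0.14, 0.14, 0.14, 0.14],
  "jaw": [60, 85, 85, 85, 85, 85, 85, 85, 85, 85, 85, 85]
}}

```text
time: 6.8
tcp_pos: [0.53, 0.1928, 0.0339]
tcp_rot: [-180.0, 0.0, 52.6]
contact_force: [-0.4, -0.2, -0.8]
gripper_width: 0.085
```

Emit:
{"op": "send_rows", "data": {
  "linear": [
    [0, 0, 0],
    [0, 0, 0],
    [0, 0, 0],
    [0, 0, -15],
    [0, 0, 0],
    [0, 0, 0],
    [0, 0, 0],
    [0, 0, 0],
    [0, 0, 0],
    [0, 0, 0],
    [0, 0, 0],
    [0, 0, 0]
  ],
  "roll": [0.14, 0.14, 0.03, 0, 0, 0, 0, 0, 0, 0, 0, 0],
  "jaw": [85, 85, 85, 80, 60, 50, 40, 30, 30, 30, 30, 30],
  "force": 40
}}

```text
time: 8.0
tcp_pos: [0.5303, 0.1932, 0.0196]
tcp_rot: [180.0, -0.0, 70.1]
contact_force: [0.3, 0.5, 0.7]
gripper_width: 0.0332
```

Emit:
{"op": "send_rows", "data": {
  "linear": [
    [0, 0, 20],
    [0, 0, 40],
    [0, 0, 40],
    [0, 0, 40],
    [0, 0, 20],
    [0, 0, 0],
    [0, 0, 0]
  ],
  "roll": [0, 0, 0, 0, 0, 0, 0],
  "jaw": [30, 30, 30, 30, 30, 30, 30],
  "force": 60
}}

```text
time: 8.7
tcp_pos: [0.5296, 0.1931, 0.1778]
tcp_rot: [-179.9, 0.0, 70.1]
contact_force: [-0.3, -0.3, -4.2]
gripper_width: 0.0333
```

```bash
python3 - <<'E'
from h import *
s=read_state();p=snapshot("wrist")
print(s["time"],s["tcp_pos"],s["tcp_rot"],s["joints"],s["contact_force"],s["wrist_torque"],s["gripper_width"])
save("w3.png",p["color"])
E
```

```text
8.7 [0.52957862 0.19311703 0.17781252] [-1.79904117e+02  3.62083700e-02  7.00791400e+01] [ 4.03934723e+01 -3.11064971e+00 -6.06035295e+00 -6.54491173e-02
 -8.71292401e+01  1.19688960e+02] [-0.25816459 -0.3128051  -4.21697934] [ 0.00551403  0.03265579 -0.01346707] 0.03332899512298354
```

View pics/w3.png

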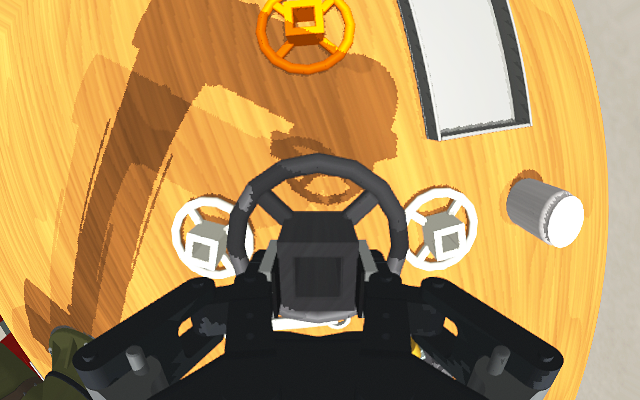

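The wheel is held level between the pads, with the hub square to the jaws near (318,275), and is clear of everything. I carry it above the stem.

Emit:
{"op": "send_rows", "data": {
  "linear": [
    [0, 0, 36],
    [6, -44, 0],
    [6, -44, 0],
    [6, -44, 0],
    [6, -44, 0],
    [6, -44, 0],
    [6, -44, 0],
    [6, -44, 0],
    [6, -44, 0],
    [6, -44, 0],
    [6, -44, 0],
    [1.5, -3, 0]
  ],
  "roll": [0, 0, 0, -0.07, -0.07, 0, 0, 0, 0, 0, 0, 0],
  "jaw": [30, 30, 30, 30, 30, 30, 30, 30, 30, 30, 30, 30]
}}

```text
time: 9.95
tcp_pos: [0.5903, -0.2542, 0.2113]
tcp_rot: [-179.7, 0.1, 61.8]
contact_force: [0.1, -0.1, -2.1]
gripper_width: 0.0332
```

Emit:
{"op": "send_rows", "data": {
  "linear": [
    [0, 0, -30],
    [0, 0, -25],
    [0, 0, 0],
    [0, 0, 0],
    [0, 0, 0]
  ],
  "roll": [0, 0, 0, 0, 0],
  "jaw": [30, 30, 30, 30, 30]
}}

```text
time: 10.45
tcp_pos: [0.5922, -0.25, 0.1618]
tcp_rot: [179.9, 0.0, 62.1]
contact_force: [-0.3, 0.3, -0.9]
gripper_width: 0.0328
```

```bash
python3 - <<'E'
from h import *
S=[]
for i in range(4):
    s=read_state(); snapshot("top"); S.append(np.r_[s["tcp_pos"],s["tcp_rot"][2],s["contact_force"]])
print(s["time"],np.round(S,4))
t=snapshot("scene")
print([round(x) for x in w2px(t,[.5915,-.25,.123])])
u,v=[int(x) for x in w2px(t,[.5915,-.25,.123])]
save("s1.png",t["color"][max(0,v-60):v+60,max(0,u-80):u+80],5)
E
```

```text
10.6 [[ 5.92200e-01 -2.50000e-01  1.61800e-01  6.20861e+01 -3.22800e-01
   2.52100e-01 -8.50400e-01]
 [ 5.92300e-01 -2.50000e-01  1.62100e-01  6.20880e+01 -8.00900e-01
   2.69900e-01 -2.06570e+00]
 [ 5.92300e-01 -2.49900e-01  1.62100e-01  6.20851e+01 -3.36700e-01
   5.70000e-03 -1.69140e+00]
 [ 5.92200e-01 -2.49900e-01  1.61900e-01  6.20786e+01  2.79100e-01
  -4.01500e-01 -1.89490e+00]]
[168, 265]
```

View pics/s1.png

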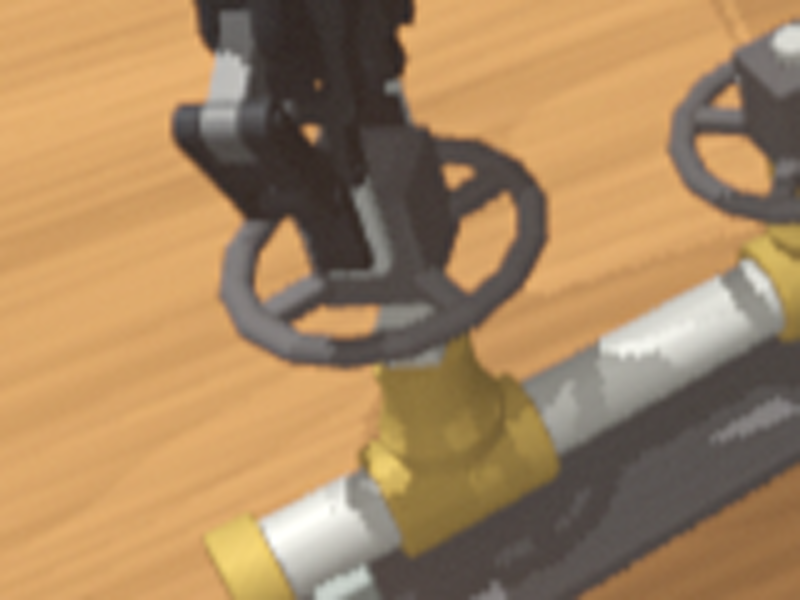

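The scene crop shows the wheel level, directly above the bare stem near (410,330), and clear of the other wheel. I lower it gently.

Emit:
{"op": "send_rows", "data": {
  "linear": [
    [-0.5, 0, -10],
    [0, 0, -8],
    [0, 0, -1],
    [0, 0, -1],
    [0, 0, -1],
    [0, 0, -0.5],
    [0, 0, 0]
  ],
  "roll": [0, 0, 0, 0, 0, 0, 0],
  "jaw": [30, 30, 30, 30, 30, 30, 30]
}}

```text
time: 11.4
tcp_pos: [0.5911, -0.2499, 0.1388]
tcp_rot: [-180.0, -0.0, 62.1]
contact_force: [-0.2, 0.1, -2.8]
gripper_width: 0.0328
```

Emit:
{"op": "send_rows", "data": {
  "linear": [
    [0, 0, -2],
    [0, 0, -2],
    [0, 0, -2],
    [0, 0, -2],
    [0, 0, -1],
    [0, 0, 0]
  ],
  "roll": [0, 0, 0, 0, 0, 0],
  "jaw": [30, 30, 30, 30, 30, 30]
}}

```text
time: 12.0
tcp_pos: [0.5911, -0.2499, 0.1295]
tcp_rot: [-180.0, 0.0, 62.1]
contact_force: [-1.1, 0.5, -2.6]
gripper_width: 0.033
```

Emit:
{"op": "send_rows", "data": {
  "linear": [
    [0, 0, -2],
    [0, 0, -1],
    [0, 0, -1],
    [0, 0, -1],
    [0, 0, -0.5],
    [0, 0, 0],
    [0, 0, 0]
  ],
  "roll": [0, 0, 0, 0, 0, 0, 0],
  "jaw": [30, 30, 30, 30, 30, 30, 30]
}}

```text
time: 12.7
tcp_pos: [0.5912, -0.25, 0.1247]
tcp_rot: [180.0, -0.0, 62.1]
contact_force: [-1.8, -0.0, 0.3]
gripper_width: 0.0326
```

Emit:
{"op": "send_rows", "data": {
  "linear": [
    [0, 0, -0.5],
    [0, 0, -0.5],
    [0, 0, 0],
    [0, 0, 0]
  ],
  "roll": [0, 0, 0, 0],
  "jaw": [30, 30, 30, 30]
}}

```text
time: 13.1
tcp_pos: [0.5912, -0.25, 0.1247]
tcp_rot: [179.9, 0.0, 62.1]
contact_force: [-3.5, 2.0, 6.1]
gripper_width: 0.0329
```

The wheel has stopped on the shoulder: z holds at 0.1247 while the force rises. Now I turn it clockwise.

Emit:
{"op": "send_rows", "data": {
  "linear": [
    [0, 0, 0],
    [0, 0, 0],
    [0, 0, 0],
    [0, 0, 0],
    [0, 0, 0],
    [0, 0, 0],
    [0, 0, 0],
    [0, 0, 0],
    [0, 0, 0],
    [0, 0, 0],
    [0, 0, 0]
  ],
  "roll": [-0.08, -0.08, -0.08, -0.08, -0.08, -0.08, -0.08, -0.08, -0.08, -0.08, 0],
  "jaw": [30, 30, 30, 30, 30, 30, 30, 30, 30, 30, 30],
  "force": 80
}}

```text
time: 14.2
tcp_pos: [0.5911, -0.25, 0.1248]
tcp_rot: [180.0, -0.0, 16.1]
contact_force: [-3.8, 2.8, 6.8]
gripper_width: 0.0327
```

```bash
python3 -c "
from h import *
s=read_state();print(s['tcp_pos'],s['tcp_rot'],s['wrist_torque'],s['contact_force'])"
```

```text
[ 0.59108455 -0.24995403  0.12475925] [ 1.79953784e+02 -2.50801784e-02  1.61325362e+01] [1.01831898 1.44143624 0.08145641] [-3.77903889  2.8233059   6.83698774]
```

Emit:
{"op": "send_rows", "data": {
  "linear": [
    [0, 0, 0],
    [0, 0, 0],
    [0, 0, 0],
    [0, 0, 0]
  ],
  "roll": [-0.06, -0.06, -0.04, 0],
  "jaw": [30, 30, 30, 30]
}}

```text
time: 14.6
tcp_pos: [0.591, -0.2498, 0.1248]
tcp_rot: [180.0, -0.0, 7.0]
contact_force: [-3.4, 3.5, 5.5]
gripper_width: 0.0327
```

```bash
python3 -c "
from h import *
s=read_state();print(s['tcp_pos'],s['tcp_rot'],s['wrist_torque'],s['contact_force'])"
```

```text
[ 0.59103735 -0.24982504  0.12475601] [ 1.79969521e+02 -2.62619368e-02  7.03610016e+00] [1.17737856 1.51005143 0.18766212] [-3.38397854  3.5312849   5.47914849]
```

Emit:
{"op": "send_rows", "data": {
  "linear": [
    [0, 0, 0],
    [0, 0, 0],
    [0, 0, 0]
  ],
  "roll": [-0.05, -0.05, 0],
  "jaw": [30, 30, 30]
}}

```text
time: 14.9
tcp_pos: [0.591, -0.2497, 0.1247]
tcp_rot: [180.0, -0.0, 1.3]
contact_force: [-4.6, 3.8, 7.2]
gripper_width: 0.0328
```

```bash
python3 -c "
from h import *
s=read_state();print(s['tcp_pos'],s['tcp_rot'],s['wrist_torque'],s['contact_force'])"
```

```text
[ 0.59104004 -0.24969834  0.12474966] [ 1.79981280e+02 -2.69690061e-02  1.29886115e+00] [1.34645608 1.60436271 0.13600358] [-4.61786165  3.84059686  7.23870532]
```

Emit:
{"op": "send_rows", "data": {
  "linear": [
    [0, 0, 0],
    [0, 0, 0],
    [0, 0, 0]
  ],
  "roll": [-0.05, -0.05, 0],
  "jaw": [30, 30, 30]
}}

```text
time: 15.2
tcp_pos: [0.591, -0.2496, 0.1247]
tcp_rot: [180.0, -0.0, -4.4]
contact_force: [-5.2, 4.0, 7.7]
gripper_width: 0.0328
```

```bash
python3 -c "
from h import *
s=read_state();print(s['tcp_pos'],s['tcp_rot'],s['wrist_torque'],s['contact_force'])"
```

```text
[ 0.59103863 -0.24961291  0.12472862] [ 1.79991439e+02 -2.46218021e-02 -4.43042103e+00] [1.42712622 1.55894698 0.19371703] [-5.20805192  3.98319798  7.6564702 ]
```

Emit:
{"op": "send_rows", "data": {
  "linear": [
    [0, 0, 0],
    [0, 0, 0],
    [0, 0, 0]
  ],
  "roll": [-0.05, -0.05, 0],
  "jaw": [30, 30, 30]
}}

```text
time: 15.5
tcp_pos: [0.591, -0.2495, 0.1247]
tcp_rot: [-180.0, -0.0, -10.2]
contact_force: [-3.8, 4.6, 6.6]
gripper_width: 0.0323
```

```bash
python3 -c "
from h import *
s=read_state();print(s['tcp_pos'],s['tcp_rot'],s['wrist_torque'],s['contact_force'])"
```

```text
[ 0.59104768 -0.24949485  0.12469668] [-1.79998665e+02 -2.10813546e-02 -1.01542047e+01] [1.59053429 1.63561631 0.14646538] [-3.78703688  4.64208654  6.5857199 ]
```

Emit:
{"op": "send_rows", "data": {
  "linear": [
    [0, 0, 0],
    [0, 0, 0],
    [0, 0, 0]
  ],
  "roll": [-0.03, -0.03, 0],
  "jaw": [30, 30, 30]
}}

```text
time: 15.8
tcp_pos: [0.5911, -0.2495, 0.1248]
tcp_rot: [-180.0, -0.0, -13.6]
contact_force: [-3.7, 4.3, 7.0]
gripper_width: 0.0326
```

```bash
python3 -c "
from h import *
s=read_state();print(s['tcp_pos'],s['tcp_rot'],s['wrist_torque'],s['contact_force'])"
```

```text
[ 0.59106993 -0.24948077  0.12475657] [-1.79994415e+02 -2.57103960e-02 -1.35564325e+01] [1.63617008 1.66273093 0.22573607] [-3.72565712  4.2899685   6.96628412]
```

Emit:
{"op": "send_rows", "data": {
  "linear": [
    [0, 0, 0],
    [0, 0, 0],
    [0, 0, 0]
  ],
  "roll": [-0.03, -0.03, 0],
  "jaw": [30, 30, 30]
}}

```text
time: 16.1
tcp_pos: [0.5911, -0.2494, 0.1247]
tcp_rot: [-180.0, -0.0, -16.9]
contact_force: [-4.0, 5.0, 6.7]
gripper_width: 0.0328
```

```bash
python3 -c "
from h import *
s=read_state();print(s['tcp_pos'],s['tcp_rot'],s['wrist_torque'],s['contact_force'])"
```

```text
[ 0.5910876  -0.24940925  0.12473718] [-1.79999578e+02 -2.14391205e-02 -1.69384508e+01] [1.64375588 1.66295457 0.65755865] [-4.00217077  4.95485008  6.69616357]
```

Torque has jumped to 0.66 N m, so the stop is near. A little more confirms it.

Emit:
{"op": "send_rows", "data": {
  "linear": [
    [0, 0, 0],
    [0, 0, 0],
    [0, 0, 0]
  ],
  "roll": [-0.03, -0.02, 0],
  "jaw": [30, 30, 30]
}}

```text
time: 16.4
tcp_pos: [0.5911, -0.2493, 0.1248]
tcp_rot: [180.0, -0.0, -19.7]
contact_force: [-5.0, 3.5, 6.8]
gripper_width: 0.0328
```

```bash
python3 -c "
from h import *
s=read_state();print(s['tcp_pos'],s['tcp_rot'],s['wrist_torque'],s['contact_force'])"
```

```text
[ 0.59110309 -0.24934838  0.12475007] [ 1.79989729e+02 -1.75124113e-02 -1.97157374e+01] [1.56235147 1.66246146 1.23217935] [-4.97968483  3.54905949  6.8087326 ]
```

Torque is now 1.23 N m and climbing, so the valve is at its stop. I ease the grip moment, let go, rise and look.

Emit:
{"op": "send_rows", "data": {
  "linear": [
    [0, 0, 0],
    [0, 0, 0.5],
    [0, 0, 0],
    [0, 0, 0],
    [0, 0, 0],
    [0, 0, 0],
    [0, 0, 15],
    [0, 0, 30],
    [0, 0, 30],
    [0, 0, 30],
    [0, 0, 0],
    [0, 0, 0]
  ],
  "roll": [0.04, 0, 0, 0, 0, 0, 0, 0, 0, 0, 0, 0],
  "jaw": [30, 30, 45, 65, 85, 85, 85, 85, 85, 85, 85, 85]
}}

```text
time: 17.6
tcp_pos: [0.5916, -0.25, 0.2308]
tcp_rot: [-180.0, -0.2, -17.6]
contact_force: [-0.5, -0.2, -0.4]
gripper_width: 0.0848
```

```bash
python3 - <<'E'
from h import *
s=read_state();p=snapshot("wrist");t=snapshot("scene")
print(s["time"],s["tcp_pos"],s["contact_force"],s["wrist_torque"],s["gripper_width"])
for q in (p,t,snapshot("top")):
  for n in ["hub_centre","other_hub"]: print(n,[(np.round(d["at"],4).tolist(),round(d["conf"],2)) for d in tip_of(n,q)])
a=rect(s,p,.591,-.25,.150,.06)
b=cv2.resize(t["color"][205:325,88:248],(533,400),interpolation=cv2.INTER_CUBIC)
save("f.png",np.hstack([a,b])[:,:800])
E
```

```text
17.6 [ 0.59161009 -0.25004738  0.23083885] [-0.49539494 -0.15228115 -0.40304276] [-0.05366962  0.0782393  -0.03358494] 0.08478445420762346
hub_centre [([0.5722, 0.3508, 0.0203], 0.93), ([0.6397, 0.0965, 0.0223], 0.77), ([0.5899, -0.2497, 0.1264], 0.57)]
other_hub [([0.5712, -0.1014, 0.1271], 0.62), ([0.7615, 0.0911, 0.046], 0.18)]
hub_centre [([0.6405, 0.0994, 0.0201], 0.88), ([0.393, 0.18, 0.0196], 0.8), ([0.5922, -0.249, 0.1307], 0.62), ([0.5756, 0.3498, 0.0203], 0.58)]
other_hub [([0.5725, -0.1007, 0.1295], 0.63)]
hub_centre [([0.5764, 0.354, 0.0223], 0.98), ([0.638, 0.1027, 0.0204], 0.83), ([0.3968, 0.1765, 0.0223], 0.74), ([0.5919, -0.247, 0.1275], 0.55)]
other_hub []
```

View pics/f.png

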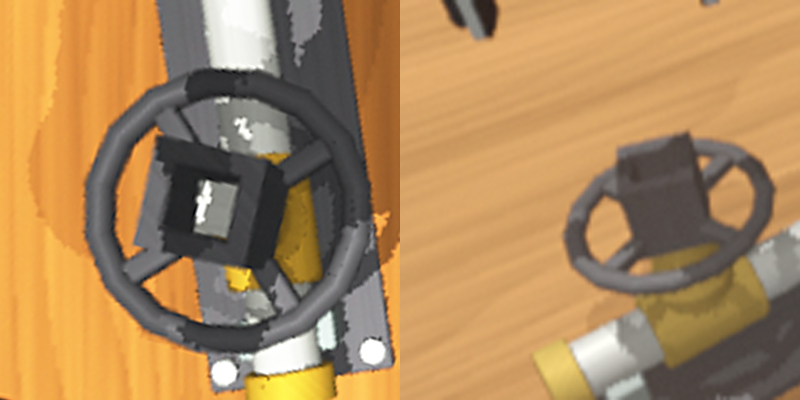

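The wheel sits flat on the bonnet with the stem visible in its bore at (215,208). Hub height is 0.126–0.131 m (fully home is 0.1275), and the gripper is clear.

```bash
python3 -c "
from workcell import *
print(job_done())"
```

```text
the job is handed in; nothing more can be done
None
```

The dark handwheel is fully down on the bare stem and the valve is turned clockwise to its stop. The gripper let go and was clear when I handed the job in, at about 18 s of the 67 s allowed.

- **Fitting:** I centred the wheel by squeezing it across both pairs of flats, then carried it over and lowered it. It slid down without resistance and stopped at the shoulder height.
- **Seating check:** The wrist, scene and top views put the hub at 0.126, 0.131 and 0.1275 m. Fully home is 0.1275 m, and the recogniser is only good to about 4 mm.
- **Shutting check:** I turned it about 1.4 rad. Torque stayed near 0.2 N m, then rose to 0.66 and 1.23 N m, which marks the stop. The turn is slightly more than the stem's 1.3 rad, from play in the square and give in the grip. I couldn't read the stem angle directly.
- **Disagreements:** A rough numerical fit of the stem angle gave -26.6° against about -29° by eye. I used -28° and the wheel dropped on at once.
- **Other things on the bench:** The other wheel showed in the same place before and after. The final top view missed it, but the wrist and scene views found it. I did not measure its rotation, and nothing came near it. I did not re-measure the wrench, can and tray, but nothing I did reached them.

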